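Sweep salvaged components into the fence

ROBOT

A 6-joint arm with a two-finger parallel gripper is mounted at the origin on the work surface. World frame = base frame: x ahead of the robot, y to its left, z up, the work surface at z = 0. Lengths are in mm, angles in degrees, forces in N, time in s.
With the tool pointing down it reaches from about 350 to 850 mm from the base axis. Payload 8.1 kg.
Tool frame: the origin (TCP) lies midway between the tips of the shut fingers; the grasp point (between the pads) lies 19 mm behind it; x points along the fingers, y is the direction in which the jaws open and shut, and the axes are right-handed (so a half turn about x gives the same grasp; the last joint's range is limited). The gripper opens to 85 mm and grips with 20 to 120 N. Pads are 22 mm wide; open, the fingers measure 114 mm over their backs; the gripper's body (76 mm by 85 mm) begins 54 mm behind the grasp point. The pads swing forward as they close: fully open they stand 13 mm farther back than shut.
Start: joints at [58.82, 7.471, 85.268, -0, 87.261, -4.893], TCP at [265.704, 537.965, 231.292] pointing down, gripper open.
Joint ranges: [-169.43, 169.43], [-51.17, 129.36], [1.28, 143.12], [-76.62, 256.62], [0, 156.53], [-152.29, 152.29]. Speed limits (degrees/s): [136.94, 136.94, 159.86, 180, 180, 180].

INTERFACE

Orientations are given as [roll, pitch, yaw] about the fixed x, y, z axes, in that order (R = Rz(yaw) Ry(pitch) Rx(roll)).
In Python, from bench import sense, snapshot, hand_in gives the robot as it stands.
- The arm moves only by the tool drive_tool, never from a script. Its argument "deltas" is a list of rows, each a list of 7 numbers: the closure in counts, from 0 (fully open) to 255 (shut), then the shift along the tool's x, y, z in m, then the turn, a rotation vector about the tool's x, y, z in rad. A call has exactly 10 rows; each row is the pose to reach, as a shift and turn from the pose commanded when the call began, along the tool's axes at that moment; what a row does not reach only later rows make up. A row lasts 1/12 s, in which the tool goes at most 41.7 mm and 7.16 degrees, less where a joint would pass 70% of its speed; a pose out of reach is approached as far as the arm can. A call with a gripper value outside its range is refused whole. The fingers move at their own pace and stop on an object; "squeeze" is the grip in N (left out, the last holds). Time passes only in rows, so rows that repeat a pose let the fingers close, or fill a call up. It gives the time, the measured TCP pose, the force and the opening at its end, in the units of the state.
- sense(): the state, without advancing time (a new reading comes with each control period).
- snapshot(name): name is "side" or "top"; returns a dict with "frame" (480x640x3 uint8, blue, green, red), "fx", "fy", "cx", "cy" (pixels), "rvec" (rotation vector, rad) and "tvec" (3), from world to camera coordinates, as OpenCV has them. Camera axes: x right, y down, z forward; pixel columns grow to the right and rows downward; lengths in mm; the calibration is good to about 2 mm. A picture is of the moment at which its call begins. There is no depth.
- hand_in(): hands the job in, once; it reports no verdict.
The state is a dict: "time": time; "joint_pos": joint angles; "qd": joint speeds; "joint_efforts": joint torques, N m; "tool_pos": TCP position; "tcp_rot": TCP orientation; "ft_force": force on the tool from outside, world axes, zero at the start; "wrist_torque": the same for the moment, N m; "finger_gap": finger opening in mm.
Only numpy, scipy, OpenCV 4.12 (cv2) and the standard library are available. Lean on these libraries where they do the work, as an engineer would, in place of code of your own. Each camera call takes 0.05 s, during which the arm holds its last target.

TASK

Sweep the three salvaged components on the grey mat (the blue relay, the green terminal block and the yellow capacitor) into the red three-sided fence, pushing them across the mat with the fingertips until all three lie at rest fully inside it, past its open mouth. Only push them, do not pick any of them up, and leave the other things on the mat where they are.

Things in the scene. Friction and masses are not known exactly. Their poses are not given: they have to be found in the camera images.
- fence: Red three-sided fence (a U of thin bars seen from above) fixed on the grey mat (mat: 3 mm thick, its top 3 mm above the table). Walls 25 mm high, 5 mm thick; no floor of its own, so things slide straight in over the mat. The inside is 180 mm wide and 90 mm deep. Origin: the middle of the open mouth line, on the mat; x points through the mouth into the fence (back wall's inner face at x = 90 mm), y along the mouth (side walls' inner faces at y = +90 and -90 mm), z up.
- relay: Blue plastic relay, a loose block 28 x 22 x 18 mm (x, y, z) with a white top, about 30 g. Its origin is its centre, 9 mm above the mat; it slides and does not roll.
- terminal: Green screw terminal block, a loose block 30 x 20 x 18 mm (x, y, z), about 30 g. Its origin is its centre, 9 mm above the mat; it slides and does not roll.
- capacitor: Yellow film capacitor, a loose block 26 x 20 x 18 mm (x, y, z), about 30 g. Its origin is its centre, 9 mm above the mat; it slides and does not roll.
- reel: Solder reel standing on its flange, 46 mm across, 37 mm high, orange top. Origin under its centre. A bystander: leave it where it stands.
- flux: Small amber flux jar with a white cap, 38 mm across, 48 mm high. Origin under its centre. A bystander: leave it where it stands.
- heatsink: Aluminium finned heatsink, 36 x 24 mm, 35 mm high. Origin under its centre. A bystander: leave it where it stands.
- cleaner: Round black tip-cleaner pot with brass wool showing on top, 60 mm across, 54 mm high. Origin under its centre. A bystander: leave it where it stands.
- driver: Screwdriver with a green handle, lying along its x axis on the mat well to one side, 200 mm long, handle (towards -x) 26 mm thick. Origin under its middle. A bystander: leave it where it stands.
- meter: Yellow multimeter lying face up on the other side, 140 x 72 mm, 41 mm high with its dial. Origin under its centre. A bystander: leave it where it stands.
There are look-alikes about, which are no part of the job. Leave any brown look-alike of the terminal alone. Several things look just like the relay: the one meant starts farthest to the robot's right.

How it is judged (in metres and radians):
At the end, for the whole second after the job is handed in: The centres of the relay, terminal block and capacitor are all inside the fence, at least 12 mm past its mouth line and between its walls, lying on the mat (centre below 22 mm above the table top) and at rest (slower than 10 mm/s) (x of relay in the frame of fence between 0.012 and 0.09 m and y of relay in the frame of fence between -0.09 and 0.09 m and height (world z) of each of relay, terminal, capacitor below 0.022 m and linear speed of each of relay, terminal, capacitor below 0.01 m/s and x of terminal in the frame of fence between 0.012 and 0.09 m and y of terminal in the frame of fence between -0.09 and 0.09 m and x of capacitor in the frame of fence between 0.012 and 0.09 m and y of capacitor in the frame of fence between -0.09 and 0.09 m); the robot touches nothing.
It fails at once if a component is lifted off the mat (its centre more than 30 mm above the table top) (height (world z) of any of relay, terminal, capacitor above 0.03 m).
It fails at once if the solder reel or the flux jar is moved more than 15 mm or tipped ((distance of reel from where it was at the start of the episode above 0.015 m or angle between reel's own z axis and vertical above 0.3 rad) or (distance of flux from where it was at the start of the episode above 0.015 m or angle between flux's own z axis and vertical above 0.3 rad)).
It fails at once if the heatsink or the tip cleaner is moved more than 15 mm or tipped ((distance of heatsink from where it was at the start of the episode above 0.015 m or angle between heatsink's own z axis and vertical above 0.3 rad) or (distance of cleaner from where it was at the start of the episode above 0.015 m or angle between cleaner's own z axis and vertical above 0.3 rad)).
It fails at once if the screwdriver or the multimeter is moved more than 15 mm, or the multimeter tipped (distance of driver from where it was at the start of the episode above 0.015 m or (distance of meter from where it was at the start of the episode above 0.015 m or angle between meter's own z axis and vertical above 0.3 rad)).
It also fails if it takes over 72 s, if anything falls off the work surface, if the arm or the gripper's body presses on something with over 40 N, if the wrist force passes 120 N, or if a joint passes its speed limit or range.

## Working session

There is one attempt and no reset: what is moved stays moved. The work goes in short steps, Python scripts to look and compute and a tool call to move; the robot and the scene stay as the last step left them, time stands still between calls to the robot, and variables do not carry over. Pictures are saved under pics/ and viewed, and the job is handed in when it is done.

Besides the shell and the picture viewer there is one more tool, called after "Request:" as name([rows], argument=value, ...), one row to a line, values as JSON. drive_tool: Moves the arm, as the interface text tells. Its arguments: {"type":"object","properties":{"deltas":{"type":"array","items":{"type":"array","items":{"type":"number"}}},"squeeze":{"type":"number"}},"required":["deltas"]}

```bash
mkdir -p pics; ls
python3 - <<'E'
from bench import sense,snapshot
import cv2
for n in("top","side"):
    s=snapshot(n); cv2.imwrite(f"pics/{n}0.png",s["frame"]); print({k:v for k,v in s.items() if k!="frame"})
print(sense())
E
```

```text
pics
{'fx': 514.0134133925137, 'fy': 514.0134133925137, 'cx': 320.9514538204165, 'cy': 233.97749955963064, 'rvec': array([ 2.13422327, -2.18791444,  0.10486705]), 'tvec': array([  53.02969529,  554.32787166, 1123.56381376])}
{'fx': 471.2366391519797, 'fy': 471.2366391519797, 'cx': 319.60456149223205, 'cy': 240.98864135471473, 'rvec': array([ 0.16187229, -2.76388121,  1.41194862]), 'tvec': array([555.37597402,  41.62500466, 884.05072637])}
{'time': 0.1, 'joint_pos': array([ 5.88229479e+01,  7.51037622e+00,  8.53235103e+01, -1.66471806e-03,
        8.72613916e+01, -4.89026745e+00]), 'qd': array([ 0.05201317, -0.08299483, -0.07302845,  0.05294369,  0.09840861,
       -0.00770959]), 'joint_efforts': array([ 9.39305319e-04, -5.70958292e+01, -5.01938546e+01, -2.53840508e-04,
        8.35429440e-03,  5.93420464e-05]), 'tool_pos': array([265.42420315, 537.54537023, 230.34903918]), 'tcp_rot': array([ -93.89050951,   89.90470738, -120.17721321]), 'ft_force': array([-0.89122589, -0.14241286,  0.65266151]), 'wrist_torque': array([-0.04501552, -0.06485815, -0.00773032]), 'finger_gap': 85.58090595081114}
```

View pics/top0.png

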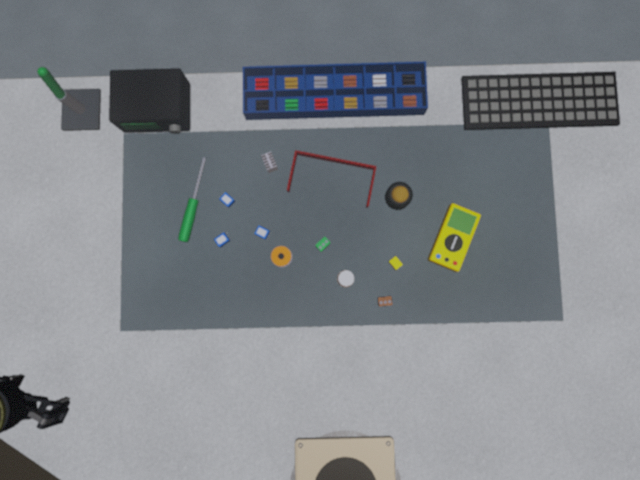

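View pics/side0.png

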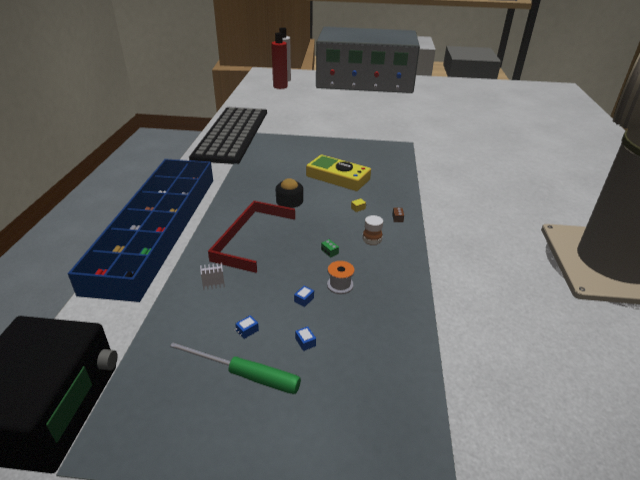

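The top view shows the base at the bottom, so the robot's right is image right. Three blue relay look-alikes stand at (227,200), (222,240) and (262,232); the last is farthest right and is the one meant. The terminal is at (323,243), the capacitor at (396,263) and the fence's mouth runs from (290,191) to (368,206). Next I'll measure on enlarged crops.

```bash
cat > h.py <<'E'
import numpy as np,cv2
from bench import sense,snapshot
def ray(s,u,v,z):
    R=cv2.Rodrigues(s["rvec"])[0];t=s["tvec"].ravel()
    d=R.T@np.array([(u-s["cx"])/s["fx"],(v-s["cy"])/s["fy"],1]);c=-R.T@t
    return (c+d*(z-c[2])/d[2])[:2]
def crop(s,u0,v0,w,h,k,f):
    cv2.imwrite(f,cv2.resize(s["frame"][v0:v0+h,u0:u0+w],None,fx=k,fy=k,interpolation=cv2.INTER_CUBIC))
E
python3 - <<'E'
from h import *
s=snapshot("top")
crop(s,210,145,130,100,6,"pics/c1.png");crop(s,300,180,130,130,4.6,"pics/c2.png")
E
```

```text
(no output)
```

View pics/c1.png

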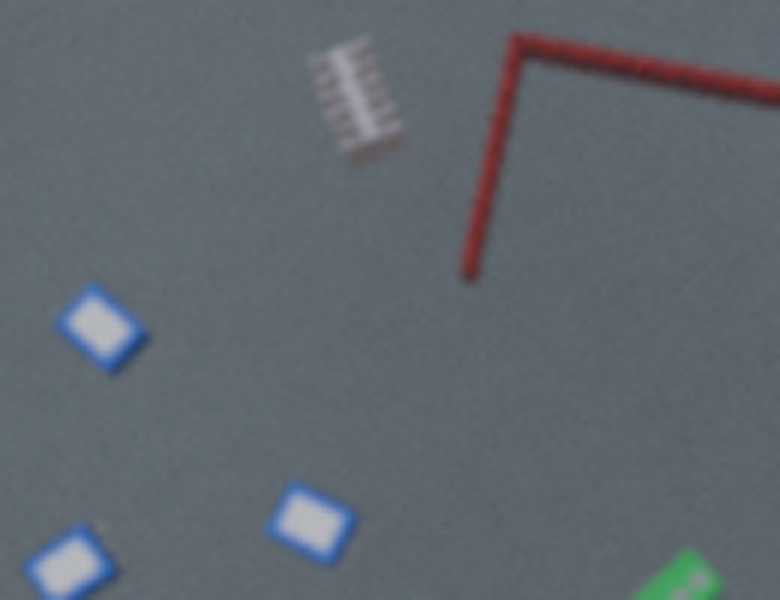

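View pics/c2.png

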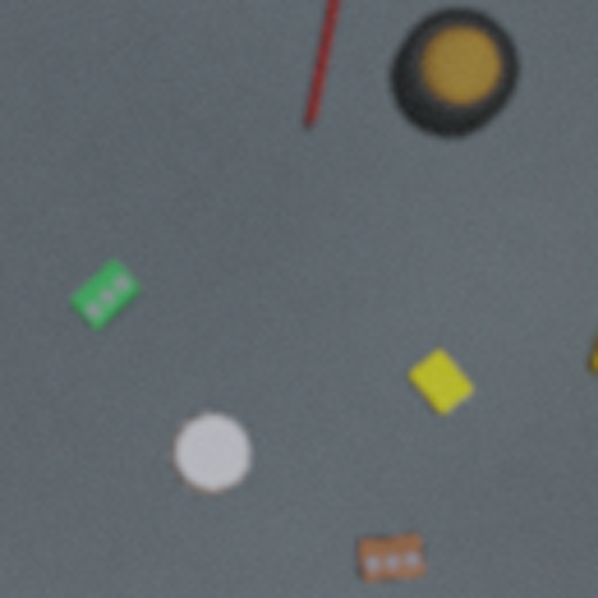

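Run:
```python
from h import *
s=snapshot("top")
for n,u,v,z in [("relay",262,232.2,21),("blue2",222,240,21),("blue3",227,200,21),("term",323,244.1,21),("cap",395.9,262.8,21),("flux",346.3,278.5,51),("reel",281.3,256.5,40),("heatsink",269.5,161.3,38),("cleaner",400,194.5,57),("brown",385,301.3,21),("fLtip",288.3,190.8,28),("fLcor",295.8,151.5,28),("fRtip",367.2,207,28),("fRcor",375,167,28),("meter",455,237,35),("drv",187,222,20)]:
    print(n,ray(s,u,v,z).round(1))
crop(s,240,130,200,150,4,"pics/c3.png")
```

```text
relay [563.9 172.8]
blue2 [548.5 263.7]
blue3 [639.9 251.9]
term [533.4  35.3]
cap [ 487.1 -127.3]
flux [454.1 -13.9]
reel [506.4 128.2]
heatsink [723.2 151.7]
cleaner [ 635.7 -137.5]
brown [402.  -99.6]
fLtip [656.2 111. ]
fLcor [747.   92.2]
fRtip [614.3 -66.7]
fRcor [705.9 -87.5]
meter [ 540.6 -259. ]
drv [591.8 343.6]
```

View pics/c3.png

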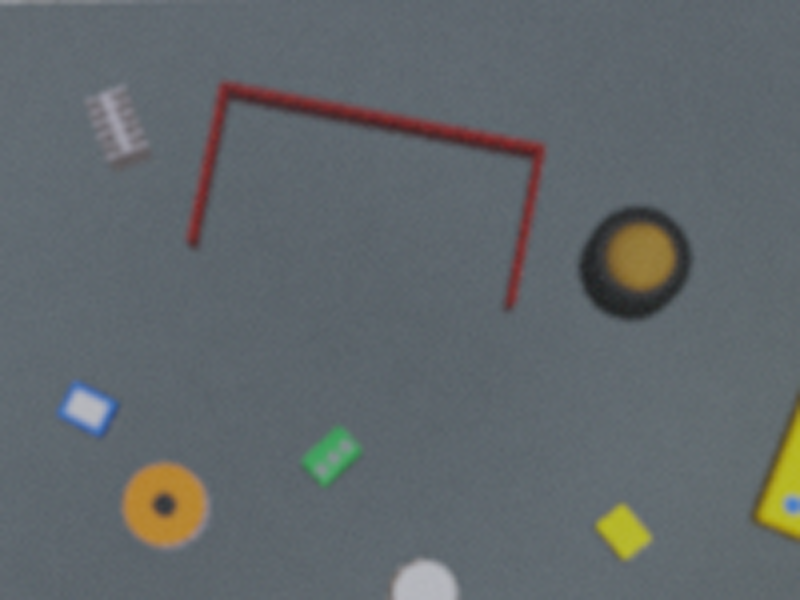

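```bash
cat >> h.py <<'E'
from scipy.spatial.transform import Rotation as Ro
A=np.radians(-12.8);M=np.array([635.5,22.])
X=np.array([np.cos(A),np.sin(A)]);Y=np.array([-np.sin(A),np.cos(A)])
def f2w(p): return M+X*p[0]+Y*p[1]
def w2f(p): d=np.array(p[:2])-M; return np.array([d@X,d@Y])
def now():
    s=sense();R=Ro.from_euler("xyz",s["tcp_rot"],degrees=True)
    z=R.as_matrix()[:,2]
    print("t",round(s["time"],2),"tcp",s["tool_pos"].round(1),"fence",w2f(s["tool_pos"]).round(1),"head",np.degrees(np.arctan2(z[1],z[0])).round(1),"q",s["joint_pos"].round(0),"gap",round(s["finger_gap"],1),"F",s["ft_force"].round(1))
    return s["tool_pos"],R
def to(x,y,z,h,p=None,R=None):
    if p is None:p,R=now()
    a=np.radians(h)
    T=np.array([[0,-np.sin(a),np.cos(a)],[0,np.cos(a),np.sin(a)],[-1,0,0.]])
    dp=R.inv().apply(np.array([x,y,z])-p);rv=(R.inv()*Ro.from_matrix(T)).as_rotvec()
    print("delta m",(dp/1000).round(4),"rot",rv.round(4)); return np.array([x,y,z]),Ro.from_matrix(T)
E
python3 - <<'E'
from h import *
to(535,200.5,120,-43.8);to(535,200.5,120,136.2)
E
```

```text
t 0.2 tcp [265.5 537.7 230.6] fence [-475.   420.9] head -26.3 q [59.  8. 85.  0. 87. -5.] gap 85.4 F [-0.3 -0.2 -0.4]
delta m [ 0.1108 -0.1828  0.391 ] rot [0.3057 0.     0.0012]
t 0.2 tcp [265.5 537.7 230.6] fence [-475.   420.9] head -26.3 q [59.  8. 85.  0. 87. -5.] gap 85.4 F [-0.3 -0.2 -0.4]
delta m [ 0.1108 -0.1828  0.391 ] rot [-2.8359e+00 -1.7000e-03  1.0000e-04]
```

Request:
drive_tool([
  [215,0.11,-0.183,0.391,0.306,0,0],
  [215,0.11,-0.183,0.391,0.306,0,0],
  [215,0.11,-0.183,0.391,0.306,0,0],
  [215,0.11,-0.183,0.391,0.306,0,0],
  [215,0.11,-0.183,0.391,0.306,0,0],
  [215,0.11,-0.183,0.391,0.306,0,0],
  [215,0.11,-0.183,0.391,0.306,0,0],
  [215,0.11,-0.183,0.391,0.306,0,0],
  [215,0.11,-0.183,0.391,0.306,0,0],
  [215,0.11,-0.183,0.391,0.306,0,0],
], squeeze=30)

```text
time: 1.03
tool_pos: [518.6, 220.8, 127.9]
tcp_rot: [79.1, 90.0, 35.3]
ft_force: [-0.0, 1.1, 0.3]
finger_gap: 13.9
```

Run:
```python
from h import *
to(535,200.5,120,-43.8)
```

```text
t 1.03 tcp [518.6 220.8 127.9] fence [-158.   167.9] head -43.8 q [ 18.   6.  98.   0.  76. -28.] gap 13.9 F [-0.   1.1  0.3]
delta m [ 0.0079 -0.0033  0.0258] rot [-0.0003  0.     -0.0002]
```

Request:
drive_tool([
  [215,0.01,-0.003,0.024,0,0,0],
  [215,0.02,-0.003,0.024,0,0,0],
  [215,0.05,-0.003,0.024,0,0,0],
  [215,0.08,-0.003,0.024,0,0,0],
  [215,0.1,-0.003,0.024,0,0,0],
  [215,0.11,-0.003,0.024,0,0,0],
  [215,0.115,-0.003,0.024,0,0,0],
  [215,0.118,-0.003,0.024,0,0,0],
  [215,0.118,-0.003,0.024,0,0,0],
  [215,0.118,-0.003,0.024,0,0,0],
])

```text
time: 1.87
tool_pos: [534.2, 204.3, 12.0]
tcp_rot: [59.6, 89.9, 15.8]
ft_force: [-0.3, -1.0, 0.8]
finger_gap: 13.4
```

Run:
```python
from h import *
to(535,200.5,8.5,-43.8)
s=snapshot("top");crop(s,200,130,200,150,4,"pics/d1.png")
s=snapshot("side");crop(s,230,180,200,180,4,"pics/d1s.png") if 0 else cv2.imwrite("pics/d1s.png",s["frame"])
```

```text
t 1.87 tcp [534.2 204.3  12. ] fence [-139.2  155.3] head -43.8 q [ 16.  15. 101.  -0.  64. -30.] gap 13.4 F [-0.3 -1.   0.8]
delta m [ 0.0035 -0.0022  0.0032] rot [-0.0001  0.0012 -0.0021]
```

View pics/d1.png

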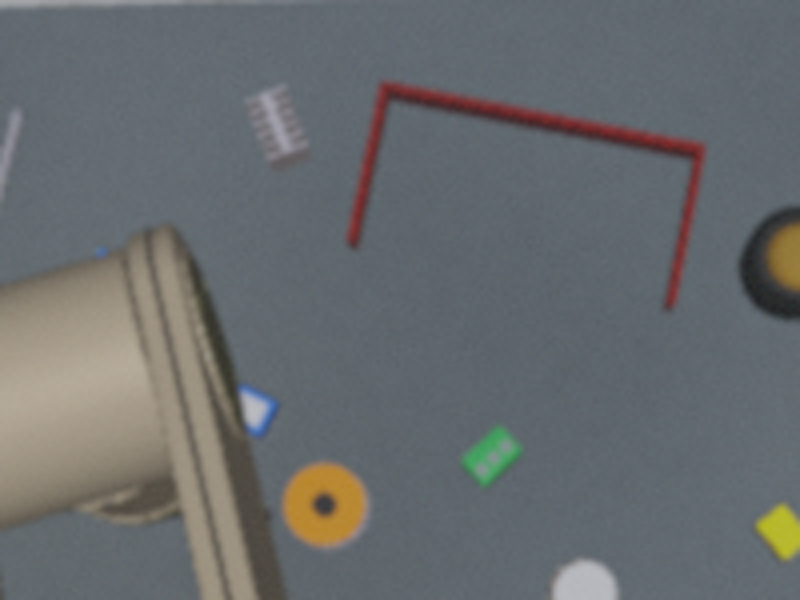

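View pics/d1s.png

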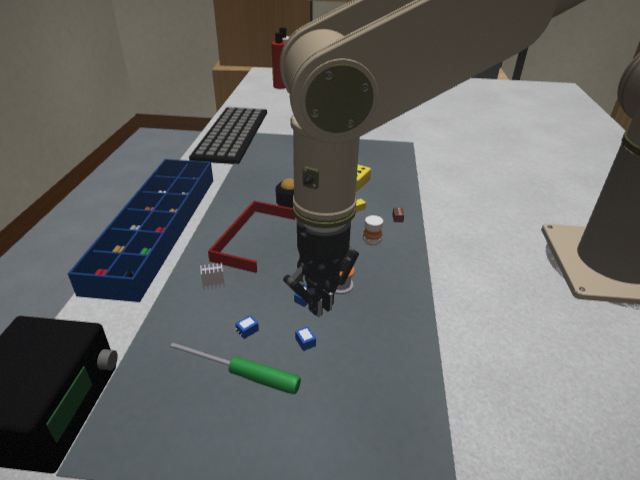

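Request:
drive_tool([
  [215,0.001,-0.001,0.006,0,0,0],
  [215,0.002,-0.002,0.014,0,0,0],
  [215,0.002,-0.002,0.022,0,0,0],
  [215,0.002,-0.002,0.03,0,0,0],
  [215,0.002,-0.002,0.038,0,0,0],
  [215,0.002,-0.002,0.046,0,0,0],
  [215,0.002,-0.002,0.054,0,0,0],
  [215,0.002,-0.002,0.062,0,0,0],
  [215,0.002,-0.002,0.07,0,0,0],
  [215,0.002,-0.002,0.074,0,0,0],
])

```text
time: 2.8
tool_pos: [586.0, 150.1, 8.4]
tcp_rot: [19.0, 90.0, -24.8]
ft_force: [-1.2, -0.5, 0.4]
finger_gap: 13.4
```

Run:
```python
from h import *
p=f2w((20,57));to(p[0],p[1],8.5,-43.8)
s=snapshot("top");crop(s,200,130,200,150,4,"pics/d2.png")
s=snapshot("side");crop(s,180,180,200,150,4,"pics/d2s.png")
```

```text
t 2.8 tcp [586.  150.1   8.4] fence [-76.7 114. ] head -43.9 q [ 10.  20.  95.  -0.  65. -37.] gap 13.4 F [-1.2 -0.5  0.4]
delta m [-0.      0.0011  0.1122] rot [-0.0009  0.0004 -0.0001]
```

View pics/d2.png

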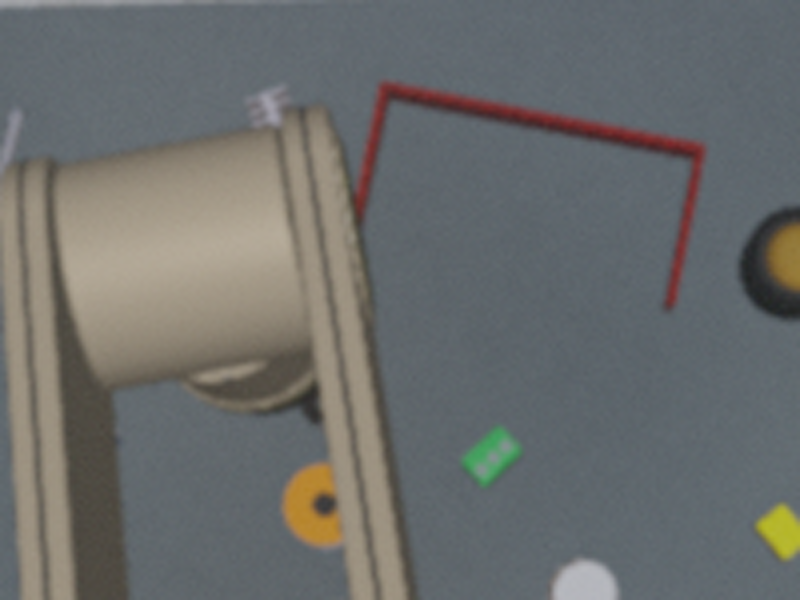

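View pics/d2s.png

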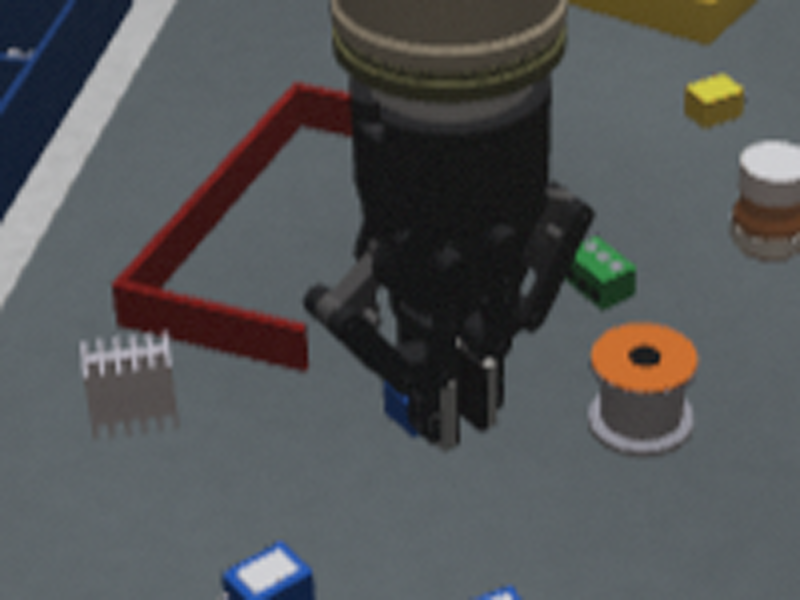

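Request:
drive_tool([
  [215,0,0,0.008,0,0,0],
  [215,0,0,0.016,0,0,0],
  [215,0,0,0.024,0,0,0],
  [215,0,0,0.032,0,0,0],
  [215,0,0,0.04,0,0,0],
  [215,0,0,0.048,0,0,0],
  [215,0,0.001,0.056,0,0,0],
  [215,0,0.001,0.064,0,0,0],
  [215,0,0.001,0.071,0,0,0],
  [215,0,0.001,0.075,0,0,0],
])

```text
time: 3.73
tool_pos: [640.7, 99.0, 8.5]
tcp_rot: [29.4, 90.0, -14.5]
ft_force: [-0.3, 0.5, -0.3]
finger_gap: 13.8
```

Run:
```python
from h import *
p=f2w((20,57));to(p[0],p[1],8.5,-43.8)
s=snapshot("side");crop(s,180,180,200,150,4,"pics/d3s.png")
```

```text
t 3.73 tcp [640.7  99.    8.5] fence [-12.   76.3] head -43.8 q [  4.  26.  87.  -0.  67. -42.] gap 13.8 F [-0.3  0.5 -0.3]
delta m [-0.      0.      0.0374] rot [-0.0008  0.0003 -0.0002]
```

View pics/d3s.png

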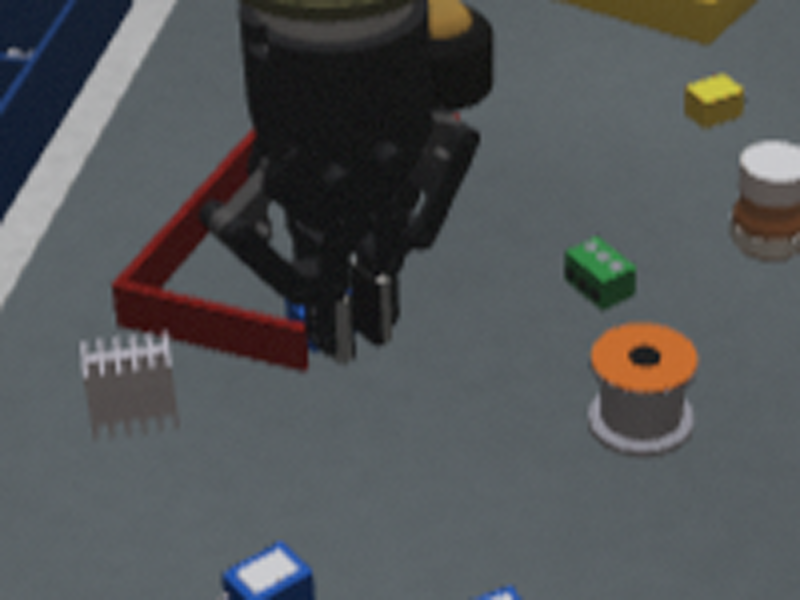

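Request:
drive_tool([
  [215,0,0,-0.005,0,0,0],
  [215,0,-0.002,-0.01,0,0,0],
  [215,0,-0.008,-0.01,0,0,0],
  [215,0,-0.008,-0.004,0,0,0],
  [215,0,-0.008,0.003,0,0,0],
  [215,0,-0.008,0.01,0,0,0],
  [215,0,-0.008,0.018,0,0,0],
  [215,0,-0.008,0.025,0,0,0],
  [215,0,-0.008,0.031,0,0,0],
  [215,0,-0.008,0.035,0,0,0],
])

```text
time: 4.62
tool_pos: [660.4, 69.0, 8.4]
tcp_rot: [28.5, 90.0, -15.4]
ft_force: [0.6, -0.2, 0.8]
finger_gap: 13.2
```

Run:
```python
from h import *
now()
s=snapshot("side");crop(s,180,180,200,150,4,"pics/d4s.png")
```

```text
t 4.62 tcp [660.4  69.    8.4] fence [13.9 51.3] head -43.9 q [  2.  28.  84.  -0.  67. -45.] gap 13.2 F [ 0.6 -0.2  0.8]
```

View pics/d4s.png

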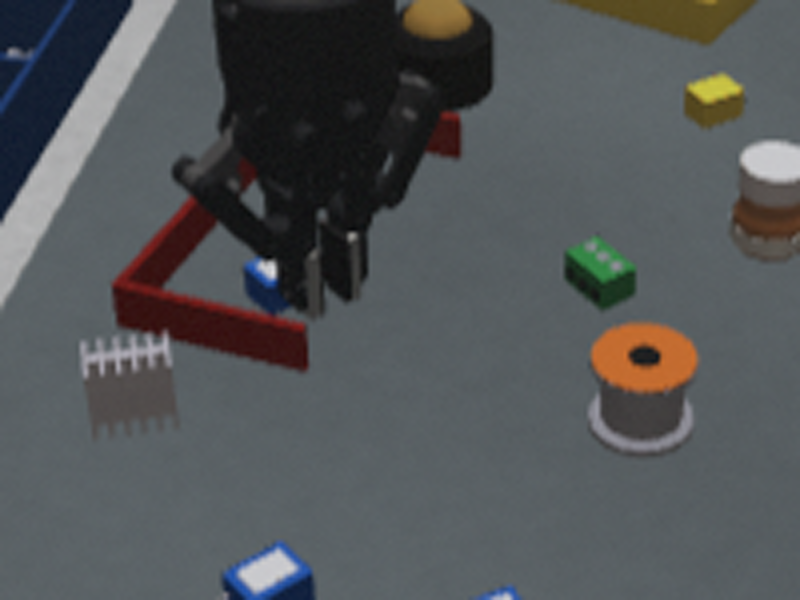

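Run:
```python
from h import *
p,R=now()
q=f2w((-146,-11));to(q[0],q[1],90,-12.8,p,R)
```

```text
t 4.67 tcp [660.6  68.7   8.5] fence [14.2 51.1] head -43.9 q [  2.  28.  84.  -0.  67. -45.] gap 13.1 F [-0.1 -1.  -0.7]
delta m [-0.0816 -0.1358 -0.1051] rot [-5.423e-01  7.000e-04 -1.000e-04]
```

Request:
drive_tool([
  [215,0,0,-0.01,0,0,0],
  [215,-0.03,0,-0.015,0,0,0],
  [215,-0.07,-0.005,-0.02,0,0,0],
  [215,-0.082,-0.035,-0.04,-0.1,0,0],
  [215,-0.082,-0.065,-0.06,-0.2,0,0],
  [215,-0.082,-0.095,-0.08,-0.32,0,0],
  [215,-0.082,-0.12,-0.095,-0.44,0,0],
  [215,-0.082,-0.136,-0.105,-0.542,0,0],
  [215,-0.082,-0.136,-0.105,-0.542,0,0],
  [215,-0.082,-0.136,-0.105,-0.542,0,0],
])

```text
time: 5.5
tool_pos: [488.6, 44.9, 90.4]
tcp_rot: [41.9, 90.0, 29.1]
ft_force: [0.2, -0.6, -0.1]
finger_gap: 13.3
```

Run:
```python
from h import *
p,R=now()
q=f2w((-146,-11));to(q[0],q[1],8.5,-12.8,p,R)
s=snapshot("top");crop(s,230,130,200,150,4,"pics/e1.png")
s=snapshot("side");crop(s,180,180,200,150,4,"pics/e1s.png")
```

```text
t 5.5 tcp [488.6  44.9  90.4] fence [-148.3  -10.2] head -12.8 q [ -1.  -3. 111.   0.  72. -78.] gap 13.3 F [ 0.2 -0.6 -0.1]
delta m [ 0.0819 -0.0009  0.0023] rot [-0.0005  0.0003 -0.0003]
```

View pics/e1.png

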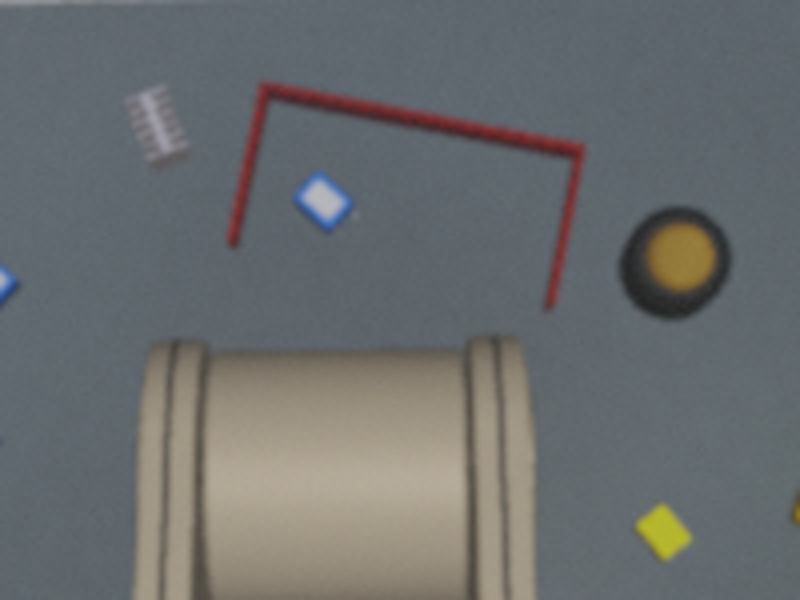

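View pics/e1s.png

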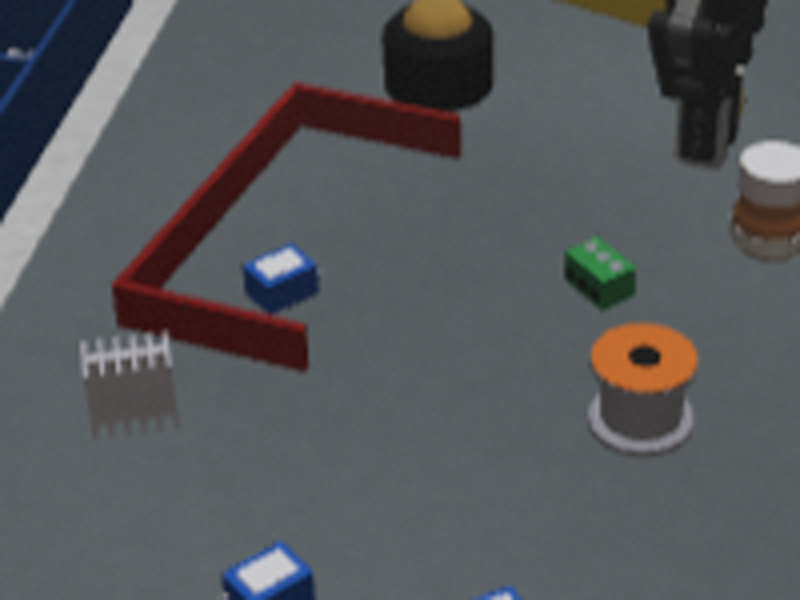

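The relay now lies well inside the fence at top-crop (323,202), and the terminal is untouched at side-crop (600,270). I'll descend behind the terminal and push it straight in.

Request:
drive_tool([
  [215,0.02,-0.001,0.002,0,0,0],
  [215,0.04,-0.001,0.002,0,0,0],
  [215,0.06,-0.001,0.002,0,0,0],
  [215,0.075,-0.001,0.002,0,0,0],
  [215,0.082,-0.001,0.002,0,0,0],
  [215,0.082,-0.001,0.005,0,0,0],
  [215,0.082,-0.001,0.012,0,0,0],
  [215,0.082,-0.001,0.02,0,0,0],
  [215,0.082,-0.001,0.027,0,0,0],
  [215,0.082,-0.001,0.035,0,0,0],
])

```text
time: 6.43
tool_pos: [525.6, 35.5, 9.7]
tcp_rot: [12.0, 89.9, -0.7]
ft_force: [0.3, 0.2, -0.3]
finger_gap: 13.2
```

Request:
drive_tool([
  [215,0,0,0.008,0,0,0],
  [215,0,0,0.016,0,0,0],
  [215,0,0,0.024,0,0,0],
  [215,0,0,0.032,0,0,0],
  [215,0,0,0.04,0,0,0],
  [215,0,0,0.048,0,0,0],
  [215,0,0,0.056,0,0,0],
  [215,0,0,0.064,0,0,0],
  [215,0,0,0.07,0,0,0],
  [215,0,0,0.074,0,0,0],
])

```text
time: 7.27
tool_pos: [596.6, 19.2, 8.4]
tcp_rot: [3.8, 90.0, -9.0]
ft_force: [0.3, 0.3, 0.3]
finger_gap: 13.6
```

Run:
```python
from h import *
p,R=now()
q=f2w((20,-11));to(q[0],q[1],8.5,-12.8,p,R)
s=snapshot("side");crop(s,180,180,200,150,4,"pics/e2s.png")
```

```text
t 7.27 tcp [596.6  19.2   8.4] fence [-37.3 -11.4] head -12.8 q [ -3.  19.  96.  -0.  65. -80.] gap 13.6 F [0.3 0.3 0.3]
delta m [-0.      0.0004  0.0573] rot [ 0.0005  0.0003 -0.    ]
```

View pics/e2s.png

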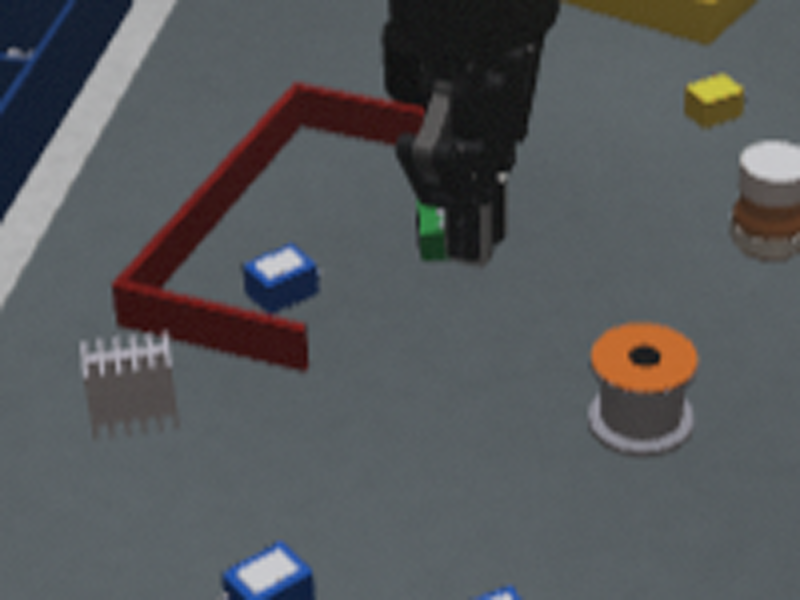

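Request:
drive_tool([
  [215,0,0,0.007,0,0,0],
  [215,0,0,0.014,0,0,0],
  [215,0,0,0.021,0,0,0],
  [215,0,0,0.028,0,0,0],
  [215,0,0,0.035,0,0,0],
  [215,0,0,0.042,0,0,0],
  [215,0,0,0.049,0,0,0],
  [215,0,0,0.055,0,0,0],
  [215,0,0,0.06,0,0,0],
  [215,0,0,0.062,0,0,0],
])

```text
time: 8.15
tool_pos: [657.0, 5.5, 8.4]
tcp_rot: [4.0, 90.0, -8.8]
ft_force: [-0.2, 1.0, -0.0]
finger_gap: 13.5
```

Run:
```python
from h import *
p,R=now()
cap=np.array(w2f((487.1,-127.3)));t=np.array([-38,-58.]);d=t-cap;L=np.hypot(*d);d/=L
st=cap-42*d;print(cap,"d",d,L,"start",st,f2w(st))
hd=np.degrees(np.arctan2(d[1],d[0]))-12.8
print(hd,hd-180)
q=f2w(st);to(q[0],q[1],90,hd-180,p,R)
```

```text
t 8.15 tcp [657.    5.5   8.4] fence [ 24.6 -11.4] head -12.8 q [ -4.  27.  86.  -0.  67. -81.] gap 13.5 F [-0.2  1.  -0. ]
[-111.63497348 -178.46759564] d [0.52153193 0.85323176] 141.18976917758937 start [-133.53931474 -214.30332968] [ 457.80064273 -157.39231901]
45.76493314215976 -134.23506685784025
delta m [-0.0816 -0.2029 -0.1582] rot [ 2.1199e+00  2.0000e-04 -4.0000e-04]
```

Request:
drive_tool([
  [215,0,0,-0.012,0,0,0],
  [215,-0.03,0,-0.02,0,0,0],
  [215,-0.065,0,-0.03,0,0,0],
  [215,-0.085,-0.02,-0.045,0.12,0,0],
  [215,-0.085,-0.045,-0.06,0.24,0,0],
  [215,-0.085,-0.07,-0.08,0.36,0,0],
  [215,-0.085,-0.1,-0.1,0.48,0,0],
  [215,-0.085,-0.13,-0.12,0.6,0,0],
  [215,-0.085,-0.16,-0.14,0.72,0,0],
  [215,-0.085,-0.19,-0.155,0.84,0,0],
])

```text
time: 8.98
tool_pos: [461.2, -145.9, 93.3]
tcp_rot: [-127.3, 90.0, 171.5]
ft_force: [-0.0, -1.2, -0.6]
finger_gap: 13.4
```

Run:
```python
from h import *
p,R=now()
to(457.8,-157.4,90,-134.2,p,R)
s=snapshot("side");crop(s,180,160,200,150,4,"pics/f1s.png")
```

```text
t 8.98 tcp [ 461.2 -145.9   93.3] fence [-132.8 -202.3] head -61.2 q [-24.  -4. 112.  -0.  72. -52.] gap 13.4 F [-0.  -1.2 -0.6]
delta m [ 0.0033 -0.0085  0.0085] rot [ 1.2741e+00 -0.0000e+00  4.0000e-04]
```

View pics/f1s.png

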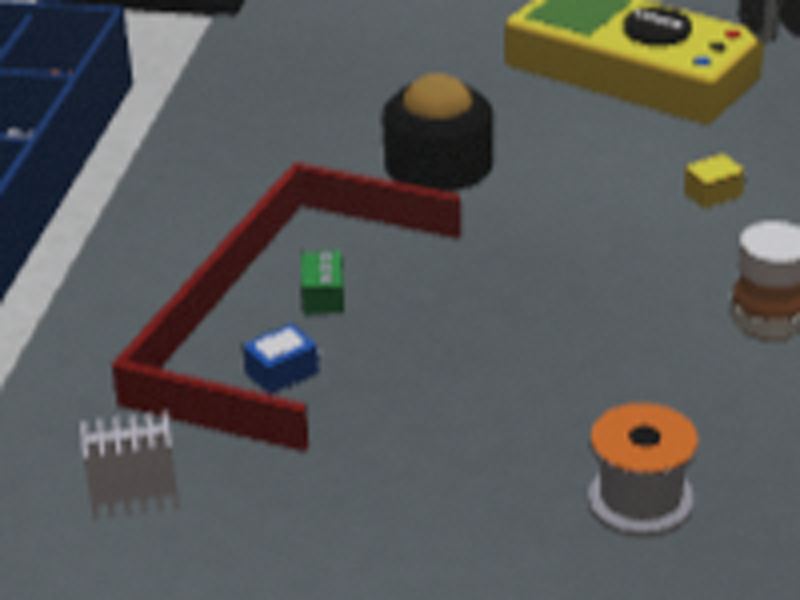

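The terminal (322,280) and relay (280,358) both lie inside the fence in this side crop. Next comes the capacitor at (714,180).

Request:
drive_tool([
  [215,0,-0.004,0.004,0.124,0,0],
  [215,0,-0.008,0.008,0.248,0,0],
  [215,0,-0.008,0.008,0.372,0,0],
  [215,0,-0.008,0.008,0.496,0,0],
  [215,0,-0.008,0.008,0.62,0,0],
  [215,0,-0.008,0.008,0.744,0,0],
  [215,0,-0.008,0.008,0.868,0,0],
  [215,0,-0.008,0.008,0.992,0,0],
  [215,0,-0.008,0.008,1.116,0,0],
  [215,0,-0.008,0.008,1.24,0,0],
])

```text
time: 9.87
tool_pos: [460.0, -156.2, 93.5]
tcp_rot: [109.6, 90.0, -22.7]
ft_force: [-0.7, 0.8, -0.1]
finger_gap: 13.5
```

Run:
```python
from h import *
p,R=now()
to(457.8,-157.4,8.5,-134.2,p,R)
s=snapshot("side");crop(s,260,100,200,150,4,"pics/f2s.png")
```

```text
t 9.87 tcp [ 460.  -156.2   93.5] fence [-131.7 -212.7] head -132.3 q [-25.  -4. 112.   0.  72.  17.] gap 13.5 F [-0.7  0.8 -0.1]
delta m [ 0.085  -0.0008  0.0024] rot [ 0.0335 -0.     -0.0001]
```

View pics/f2s.png

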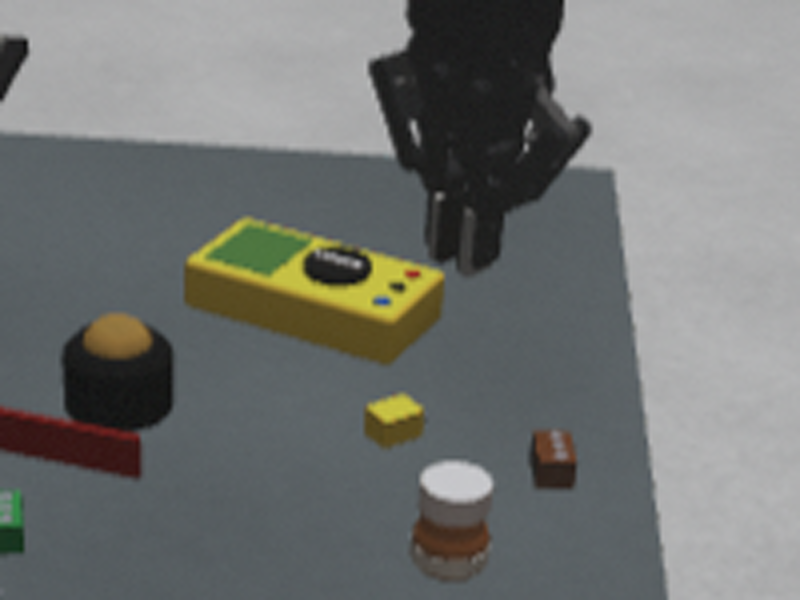

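Run:
```python
from h import *
s=snapshot("side")
print(ray(s,370,178,3),ray(s,356.8,190.5,3),"cap top",ray(s,358.5,202,21))
```

```text
[ 465.78539959 -265.61295192] [ 494.63845379 -200.976371  ] cap top [ 488.58953157 -120.55034361]
```

Request:
drive_tool([
  [215,0.01,-0.001,0.002,0.033,0,0],
  [215,0.03,-0.001,0.002,0.033,0,0],
  [215,0.05,-0.001,0.002,0.033,0,0],
  [215,0.065,-0.001,0.002,0.033,0,0],
  [215,0.076,-0.001,0.002,0.033,0,0],
  [215,0.082,-0.001,0.002,0.033,0,0],
  [215,0.083,-0.001,0.002,0.033,0,0],
  [215,0.083,-0.001,0.002,0.033,0,0],
  [215,0.083,-0.001,0.002,0.033,0,0],
  [215,0.083,-0.001,0.002,0.033,0,0],
])

```text
time: 10.8
tool_pos: [458.7, -157.5, 11.5]
tcp_rot: [108.3, 89.9, -25.6]
ft_force: [0.1, -1.1, 0.4]
finger_gap: 13.3
```

Run:
```python
from h import *
p,R=now()
q=f2w((-38-24*.5215,-58-24*.853));to(q[0],q[1],8.5,-134.2,p,R)
s=snapshot("side");crop(s,260,100,200,150,4,"pics/f3s.png")
s=snapshot("top");crop(s,260,160,200,150,4,"pics/f3.png")
```

```text
t 10.8 tcp [ 458.7 -157.5   11.5] fence [-132.6 -214.2] head -133.8 q [-25.   3. 115.  -0.  62.  19.] gap 13.3 F [ 0.1 -1.1  0.4]
delta m [ 0.0031  0.0005 -0.1586] rot [ 0.0069 -0.0006 -0.0018]
```

View pics/f3s.png

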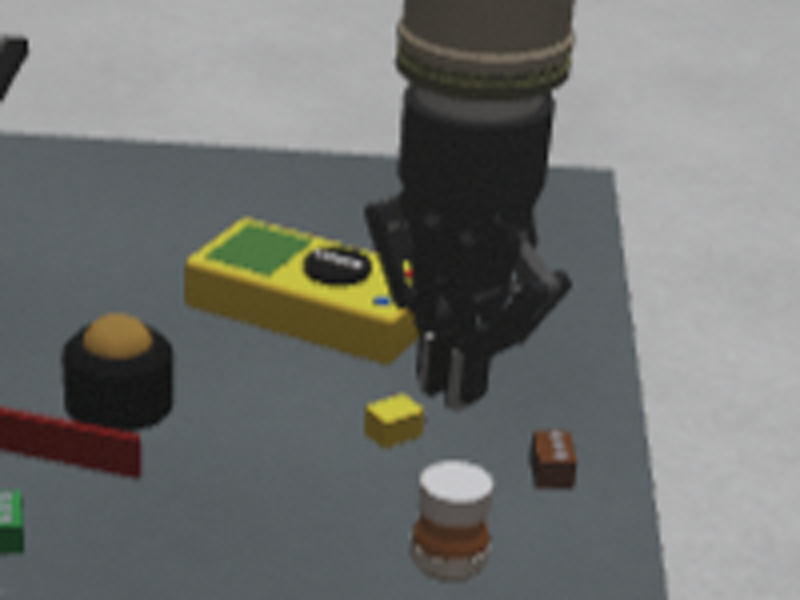

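View pics/f3.png

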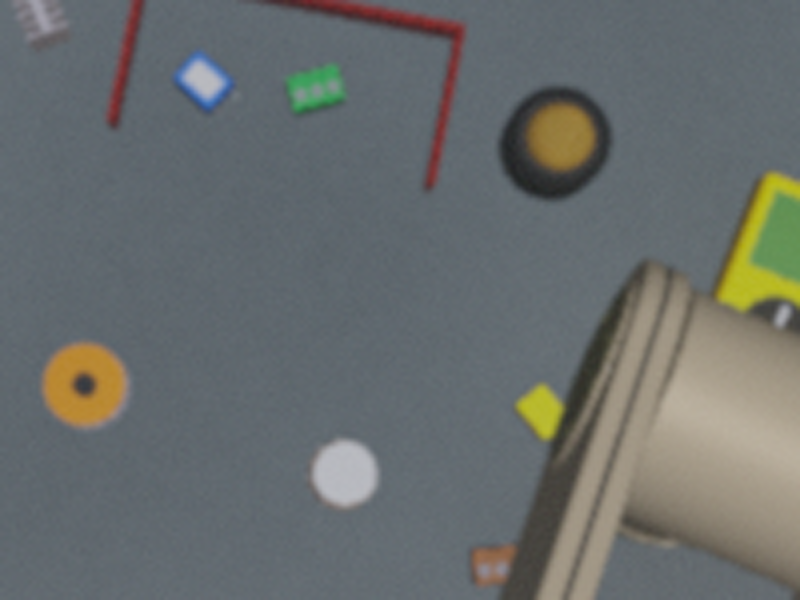

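Request:
drive_tool([
  [215,0.001,0,-0.007,0.006,0,0],
  [215,0.002,0,-0.015,0.006,0,0],
  [215,0.002,0,-0.023,0.006,0,0],
  [215,0.002,0,-0.031,0.006,0,0],
  [215,0.002,0,-0.039,0.006,0,0],
  [215,0.002,0,-0.047,0.006,0,0],
  [215,0.002,0,-0.055,0.006,0,0],
  [215,0.002,0,-0.063,0.006,0,0],
  [215,0.002,0,-0.071,0.006,0,0],
  [215,0.002,0,-0.078,0.006,0,0],
])

```text
time: 11.73
tool_pos: [512.5, -100.1, 8.4]
tcp_rot: [-152.7, 90.0, 73.1]
ft_force: [-0.8, -0.5, -0.8]
finger_gap: 13.4
```

Run:
```python
from h import *
p,R=now()
q=f2w((-38-24*.5215,-58-24*.853));to(q[0],q[1],8.5,-134.2,p,R)
s=snapshot("side");crop(s,230,120,200,150,4,"pics/f4s.png")
```

```text
t 11.73 tcp [ 512.5 -100.1    8.4] fence [ -92.9 -146.3] head -134.2 q [-17.   9. 109.   0.  63.  27.] gap 13.4 F [-0.8 -0.5 -0.8]
delta m [-0.0001  0.0009 -0.08  ] rot [ 0.0006 -0.0001  0.    ]
```

View pics/f4s.png

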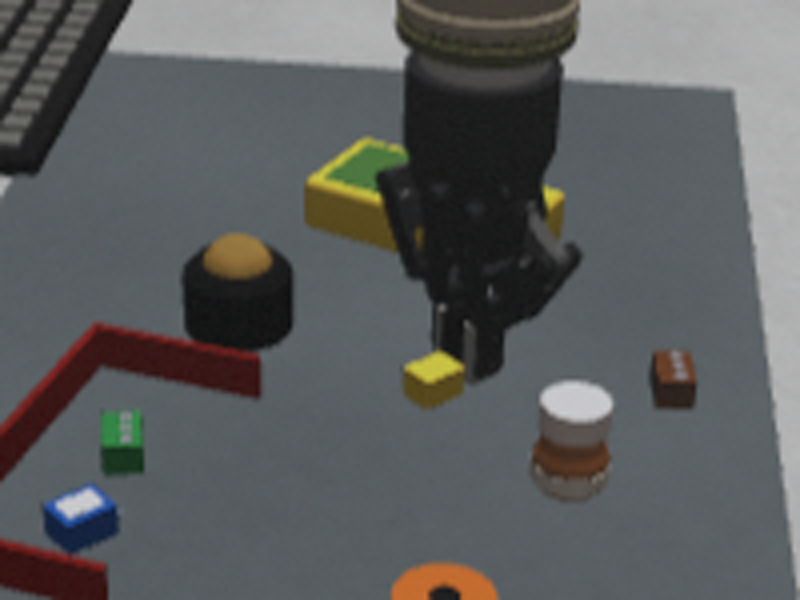

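Request:
drive_tool([
  [215,0,0,-0.008,0,0,0],
  [215,0,0,-0.016,0,0,0],
  [215,0,0,-0.024,0,0,0],
  [215,0,0,-0.032,0,0,0],
  [215,0,0,-0.04,0,0,0],
  [215,0,0,-0.048,0,0,0],
  [215,0,0,-0.056,0,0,0],
  [215,0,0,-0.064,0,0,0],
  [215,0,0,-0.071,0,0,0],
  [215,0,0,-0.075,0,0,0],
])

```text
time: 12.62
tool_pos: [564.9, -46.2, 8.5]
tcp_rot: [150.9, 90.0, 16.8]
ft_force: [-1.5, -0.5, -0.4]
finger_gap: 13.6
```

Run:
```python
from h import *
p,R=now()
q=f2w((-90,-58));to(q[0],q[1],95,-12.8,p,R)
s=snapshot("side");crop(s,230,120,200,150,4,"pics/f5s.png")
```

```text
t 12.62 tcp [564.9 -46.2   8.5] fence [-53.8 -82.2] head -134.2 q [-10.  15. 101.   0.  64.  34.] gap 13.6 F [-1.5 -0.5 -0.4]
delta m [-0.0865 -0.0435 -0.0018] rot [-2.118e+00 -0.000e+00 -4.000e-04]
```

View pics/f5s.png

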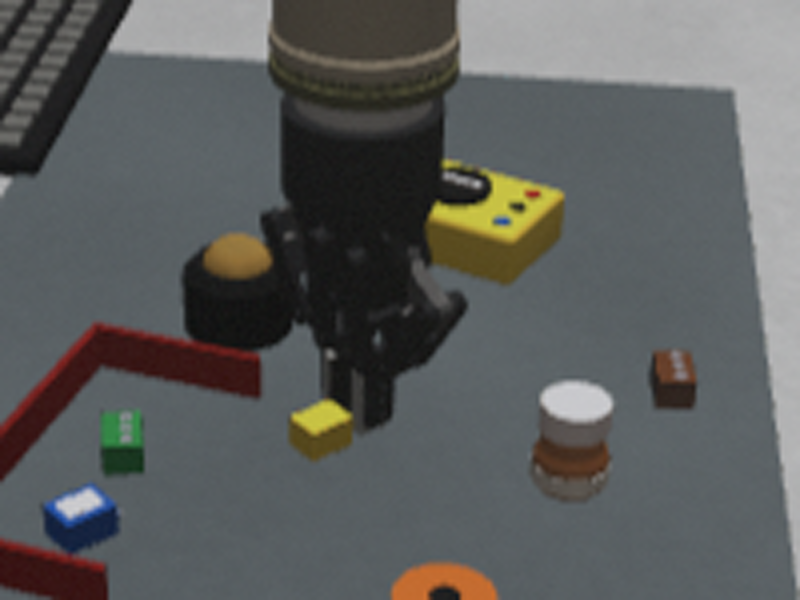

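Request:
drive_tool([
  [215,0,0,0.012,0,0,0],
  [215,-0.025,0,0.02,0,0,0],
  [215,-0.06,0,0.02,-0.06,0,0],
  [215,-0.087,-0.01,0.015,-0.18,0,0],
  [215,-0.087,-0.02,0.01,-0.3,0,0],
  [215,-0.087,-0.03,0.005,-0.42,0,0],
  [215,-0.087,-0.04,0,-0.54,0,0],
  [215,-0.087,-0.044,-0.002,-0.66,0,0],
  [215,-0.087,-0.044,-0.002,-0.78,0,0],
  [215,-0.087,-0.044,-0.002,-0.9,0,0],
])

```text
time: 13.5
tool_pos: [533.0, -15.4, 95.3]
tcp_rot: [-69.9, 90.0, -152.2]
ft_force: [0.5, 0.2, 0.9]
finger_gap: 13.5
```

Run:
```python
from h import *
p,R=now()
s=snapshot("side");crop(s,230,120,200,150,4,"pics/f6s.png")
print(w2f(ray(s,230+321/4,120+415/4,21)))
to(*f2w((-90,-58)),95,-12.8,p,R)
```

```text
t 13.5 tcp [533.  -15.4  95.3] fence [-91.6 -59.1] head -82.3 q [ -7.   3. 104.  -0.  72. -15.] gap 13.5 F [0.5 0.2 0.9]
[-43.52962193 -57.12734304]
delta m [ 0.0003  0.0019 -0.0005] rot [-1.2123e+00 -1.0000e-04  6.0000e-04]
```

View pics/f6s.png

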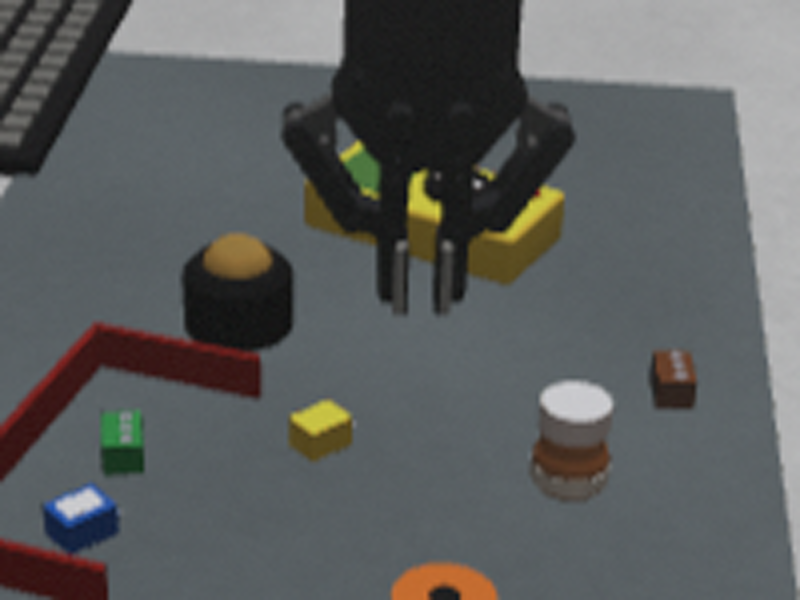

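Request:
drive_tool([
  [215,0,0.002,0,-0.122,0,0],
  [215,0,0.002,0,-0.244,0,0],
  [215,0,0.002,0,-0.366,0,0],
  [215,0,0.002,0,-0.488,0,0],
  [215,0,0.002,0,-0.61,0,0],
  [215,0,0.002,0,-0.732,0,0],
  [215,0.005,0.002,0,-0.854,0,0],
  [215,0.01,0.002,0,-0.976,0,0],
  [215,0.025,0.002,0,-1.098,0,0],
  [215,0.045,0.002,0,-1.212,0,0],
])

```text
time: 14.38
tool_pos: [537.0, -15.6, 51.6]
tcp_rot: [1.9, 89.8, -11.1]
ft_force: [1.0, 0.7, 0.4]
finger_gap: 13.4
```

Run:
```python
from h import *
to(*f2w((-90,-58)),8.5,-12.8)
```

```text
t 14.38 tcp [537.  -15.6  51.6] fence [-87.7 -58.5] head -13.0 q [ -7.   7. 105.  -0.  67. -84.] gap 13.4 F [1.  0.7 0.4]
delta m [ 0.0431  0.0005 -0.0025] rot [-0.0039  0.0035 -0.0001]
```

Request:
drive_tool([
  [215,0.02,0,-0.002,-0.004,0,0],
  [215,0.035,0,-0.002,-0.004,0,0],
  [215,0.041,0,-0.002,-0.004,0,0],
  [215,0.042,0,-0.002,-0.004,0,0],
  [215,0.042,0,0.004,-0.004,0,0],
  [215,0.042,0,0.012,-0.004,0,0],
  [215,0.042,0,0.019,-0.004,0,0],
  [215,0.042,0,0.026,-0.004,0,0],
  [215,0.042,0,0.033,-0.004,0,0],
  [215,0.042,0,0.04,-0.004,0,0],
])

```text
time: 15.22
tool_pos: [576.2, -24.0, 8.9]
tcp_rot: [4.5, 89.9, -8.4]
ft_force: [-1.1, 0.7, 0.2]
finger_gap: 13.4
```

Run:
```python
from h import *
to(*f2w((8,-58)),8.5,-12.8)
s=snapshot("side");crop(s,200,140,200,150,4,"pics/g1s.png")
```

```text
t 15.22 tcp [576.2 -24.    8.9] fence [-47.7 -58. ] head -12.9 q [ -7.  16. 100.  -0.  64. -85.] gap 13.4 F [-1.1  0.7  0.2]
delta m [0.0005 0.0001 0.0557] rot [-0.0025  0.0009 -0.0001]
```

View pics/g1s.png

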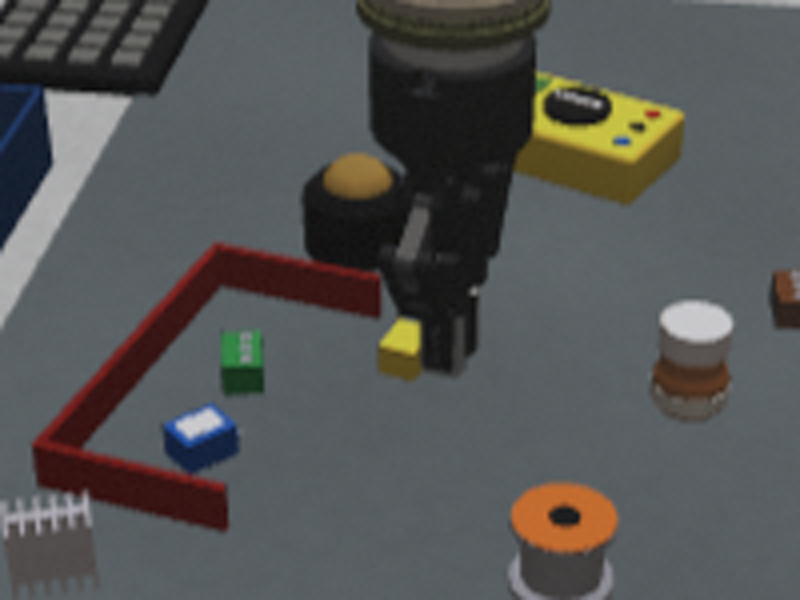

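Request:
drive_tool([
  [215,0,0,0.007,0,0,0],
  [215,0,0,0.014,0,0,0],
  [215,0,0,0.021,0,0,0],
  [215,0,0,0.028,0,0,0],
  [215,0,0,0.035,0,0,0],
  [215,0,0,0.042,0,0,0],
  [215,0,0,0.048,0,0,0],
  [215,0,0,0.053,0,0,0],
  [215,0,0,0.056,0,0,0],
  [215,0,0,0.057,0,0,0],
])

```text
time: 16.1
tool_pos: [631.0, -36.7, 8.5]
tcp_rot: [-4.3, 90.0, -17.3]
ft_force: [0.1, 0.6, 0.4]
finger_gap: 13.2
```

Run:
```python
from h import *
now()
s=snapshot("side");crop(s,200,140,200,150,4,"pics/g2s.png")
```

```text
t 16.1 tcp [631.  -36.7   8.5] fence [  8.6 -58.2] head -12.9 q [ -8.  24.  90.  -0.  66. -85.] gap 13.2 F [0.1 0.6 0.4]
```

View pics/g2s.png

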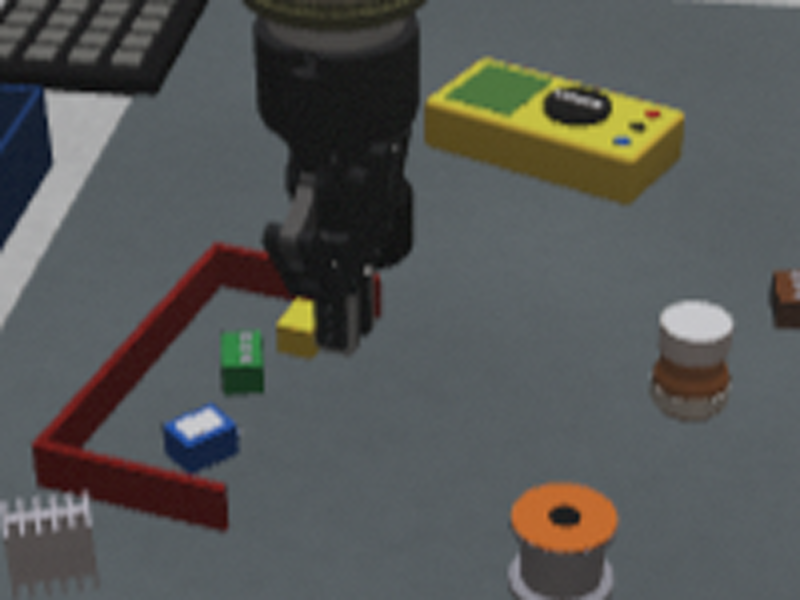

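Capacitor (300,325) now sits in the fence beside the terminal. Retreat straight back, lift, and check.

Request:
drive_tool([
  [215,0,0,-0.012,0,0,0],
  [215,0,0,-0.03,0,0,0],
  [215,-0.02,0,-0.04,0,0,0],
  [215,-0.06,0,-0.05,0,0,0],
  [215,-0.1,0,-0.08,0,0,0],
  [215,-0.14,0,-0.12,0,0,0],
  [215,-0.16,0,-0.16,0,0,0],
  [215,-0.17,0,-0.19,0,0,0],
  [215,-0.17,0,-0.2,0,0,0],
  [215,-0.17,0,-0.2,0,0,0],
])

```text
time: 16.98
tool_pos: [433.4, 9.2, 180.6]
tcp_rot: [12.4, 89.8, -0.4]
ft_force: [-0.1, -0.3, 0.7]
finger_gap: 13.9
```

Run:
```python
from h import *
now()
s=snapshot("side");crop(s,180,140,200,150,4,"pics/g3s.png")
s=snapshot("top");crop(s,250,120,200,150,4,"pics/g3.png")
```

```text
t 16.98 tcp [433.4   9.2 180.6] fence [-194.3  -57.3] head -12.9 q [ -6. -18. 114.   0.  83. -83.] gap 13.9 F [-0.1 -0.3  0.7]
```

View pics/g3s.png

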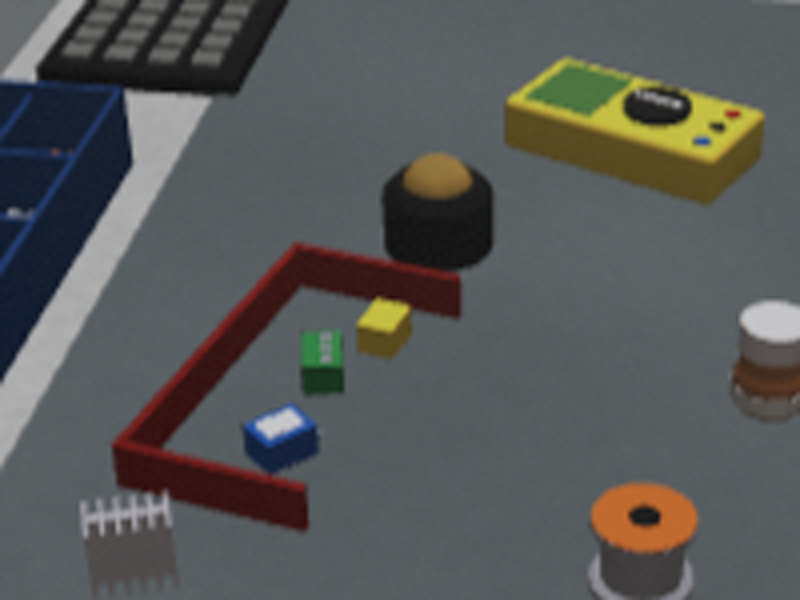

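View pics/g3.png

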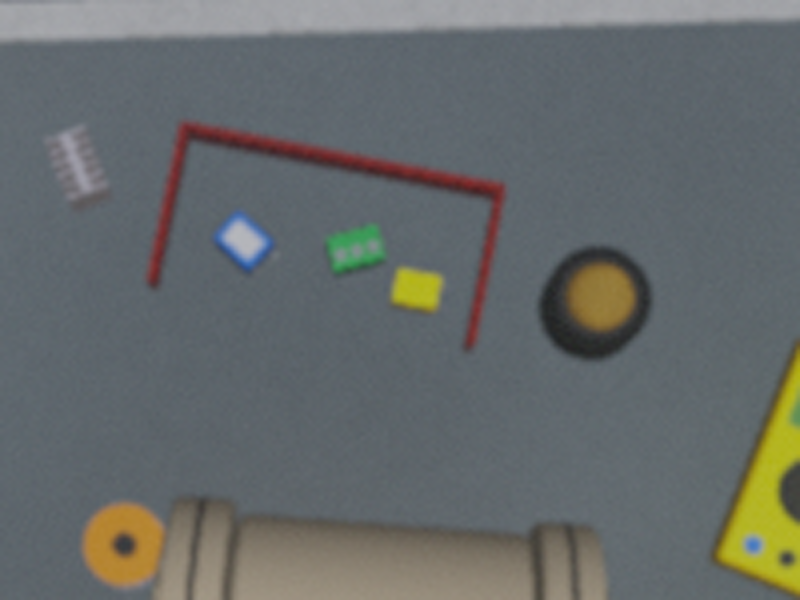

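Run:
```python
from h import *
s=snapshot("top")
for n,u,v,z in [("relay",244,241,21),("term",356,248,21),("cap",417,289,21),("Ltip",153,284,28),("Rtip",469,347,28),("reel",124.5,545,40),("heatsink",78,165,38),("cleaner",602,297,57)]:
    p=ray(s,250+u/4,120+v/4,z);print(n,p.round(1),w2f(p).round(1))
print(sense()["qd"].round(2))
from bench import hand_in
hand_in()
```

```text
relay [680.7  59.1] [35.8 46.2]
term [674.9  -4.8] [ 44.3 -17.4]
cap [650.2 -38.9] [ 27.8 -56.1]
Ltip [655.7 111.1] [-0.  91.4]
Rtip [614.9 -66.8] [ -0.4 -91.2]
reel [507.  128.6] [-148.9   75.5]
heatsink [723.3 151.7] [ 56.9 146. ]
cleaner [ 636.2 -138.6] [  36.3 -156.4]
[-0.35  2.45 -0.91 -0.02 -0.18 -0.03]
the job is handed in; nothing more can be done
```

I pushed the relay, the terminal block and the capacitor into the red fence with nearly closed fingertips. None of them was picked up, and I handed the job in at about 17 s of the 72 s allowed. The hand-in gave no verdict.

Centres measured from the last top picture, in the fence frame:

| Component | x (mm) | y (mm) |
|---|---|---|
| relay | 36 | 46 |
| terminal | 44 | −17 |
| capacitor | 28 | −56 |

- **Limits:** all three are well past the 12 mm line and between the walls. I did not measure their height or speed; the pictures show them flat on the mat.
- **Bystanders:** the reel, heatsink and tip cleaner measured within about 1–2 mm of where they started. The flux jar and the meter look unmoved in the last side picture. I did not look at the screwdriver again after the first push, but it was far from all the pushing.
- **Near miss:** on the relay push my geometry put the left finger at the fence's wall tip. I backed off, shifted 8 mm and went on; the force readings stayed under 2 N at every check.
- **At hand-in:** the arm was clear of everything, with its tip about 180 mm up. A joint was still settling at about 2.5°/s.

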